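Reset the bird feeder's keypad before refilling

TASK

Get the bird feeder ready for refilling: flip its roof right over by the tab so that it lies back on its stop with the keypad on its inner face showing, then press the round key, the long bar key and the cross key, in that order and one at a time. Push each one fully in, hold it about half a second and let it come all the way up before the next; press gently, as the keys crack at 25 N, and never press the small square one. Leave the roof lying open and the other things on the table where they are.

Things in the scene. Friction and masses are not known exactly. Their poses are not given: they have to be found in the camera images.
- feeder: grey plastic bird feeder clamped to the table: foot 150 x 210 mm, hopper 110 (front to back) x 170 mm with clear sides, top 130 mm above the table, flip-top roof. Origin: on the table under the hopper's centre; x points from its front (tab side) to its back (hinge side), z up
- roof (a joint): angle of the flat roof (120 x 196 x 8 mm, about 0.3 kg, damped) about its hinge on the hopper's far top edge, rad: 0 = shut, level; grows as its front is lifted and swings up and away. Let go before upright it falls shut; past upright it tips back onto its stop at 2.62, where its former underside looks up and to the feeder's front, sloped 30 degrees
- roof_hinge (a point): point on the hinge line, midway along it, 130 mm above the table, level with the roof's inner face; turns with the roof. When shut: z up, x to the feeder's back, y along the hinge line
- roof_tab (a point): where to grip the pull tab, which sticks out of the middle of the roof's front edge in the roof's plane: 49 mm long, 24 mm wide (along the hinge line), 8 mm thick. This point is 28 mm from the roof's edge and 146 mm from the hinge line, mid-thickness. Turns with the roof; axes as roof_hinge
- puck: black round keypad disc, 92 mm across, 6 mm thick, on the roof's inner face, centre 58 mm from the hinge line, hidden while shut. It may sit turned any way round but does not turn when pressed. Four white spring keys on a 30 mm radius, 90 degrees apart. Origin: centre of its back; z straight out of the keypad (down when shut). Keys crack at 25 N
- round_seat (a point): point on the keypad's face right under the centre of the round key: a disc 22 mm across. z straight out of the keypad. The key's top stands 9 to 15 mm above this point (differs from key to key, not measured); it goes in 6 mm, with 1.5 N at first and 4.5 N when fully in, then stops dead
- key_round (a joint): how far the round key is pushed in, m: 0 = up, 0.006 = fully in; springs back
- bar_seat (a point): point on the keypad's face right under the centre of the long key: a bar 30 x 10 mm. z straight out of the keypad. The key's top stands 9 to 15 mm above this point (differs from key to key, not measured); it goes in 6 mm, with 1.5 N at first and 4.5 N when fully in, then stops dead
- key_bar (a joint): how far the long key is pushed in, m: 0 = up, 0.006 = fully in; springs back
- cross_seat (a point): point on the keypad's face right under the centre of the cross key: a plus sign 26 mm across with 8 mm arms. z straight out of the keypad. The key's top stands 9 to 15 mm above this point (differs from key to key, not measured); it goes in 6 mm, with 1.5 N at first and 4.5 N when fully in, then stops dead
- key_cross (a joint): how far the cross key is pushed in, m: 0 = up, 0.006 = fully in; springs back
- stud_seat (a point): point on the keypad's face right under the centre of the small square key: 10 x 10 mm; it wipes the settings and must not be pressed. z straight out of the keypad. The key's top stands 9 to 15 mm above this point (differs from key to key, not measured); it goes in 6 mm, with 1.5 N at first and 4.5 N when fully in, then stops dead
- key_stud (a joint): how far the small square key is pushed in, m: 0 = up, 0.006 = fully in; springs back
- bath: bystander: white ceramic bird bath dish, 150 mm across, 35 mm high; origin under its centre
- scoop: bystander: steel refill scoop lying down, 165 mm long, cup 52 mm across; origin on the table under the cup's closed end, x towards the cup's mouth
- perch_ring: bystander: wooden perch ring lying flat, 100 mm across, 12 mm high; origin under its centre
- stake_clip: bystander: loose green metal stake clip, 60 x 25 x 36 mm; origin under its base plate
- seed_jar: bystander: glass jar, 70 mm across, 100 mm high; origin under its centre
- clay_pot: bystander: small terracotta pot standing upside down, 90 mm across, 80 mm high; origin under its centre

How it is judged:
By the outcome, as a careful person would: the job done as asked, in the order asked, and still so for the second after the job is handed in, with the robot touching nothing.
It also fails if it takes over 61 s, if anything falls off the work surface, if the arm or the gripper's body presses on something with over 40 N, if the wrist force passes 120 N, or if a joint passes its speed limit or range.

ROBOT

A 6-joint arm with a two-finger parallel gripper is mounted at the origin on the work surface. World frame = base frame: x ahead of the robot, y to its left, z up, the work surface at z = 0. Lengths are in m, angles in rad, forces in N, time in s.
With the tool pointing down it reaches from about 0.35 to 0.775 m from the base axis. Payload 5.5 kg.
Tool frame: the origin (TCP) lies midway between the tips of the shut fingers; the grasp point (between the pads) lies 19 mm behind it (robot.tcp_to_grasp is the distance from the TCP to the grasp point, in m); z points along the fingers, y is the line along which they close (so a half turn about z gives the same grasp; the last joint's range is limited). The gripper opens to 85 mm and grips with 20 to 120 N. Pads are 22 mm wide; open, the fingers measure 114 mm over their backs; the gripper's body (76 mm by 85 mm) begins 54 mm behind the grasp point. The pads swing forward as they close: fully open they stand 13 mm farther back than shut.
Start: joints at [-1.366, 0.313, 0.046, 1.304, 0, 1.431], TCP at [0.194, -0.541, 0.231] pointing down, gripper open.
Joint ranges: [-2.76, 2.76], [-0.86, 1.69], [-1.03, 1.26], [-2.2, 2.34], [-1.47, 1.5], [-3.14, 3.14]. Speed limits (rad/s): [2.57, 2.57, 3.14, 3.14, 3.14, 3.14].

INTERFACE

Orientations are given as a unit quaternion [x, y, z, w].
In Python, from workcell import robot gives the robot as it stands.
- The arm moves only by the shell command python3 -m creep 'ROWS'. ROWS is JSON, a list of rows, each an object with "delta_pos": the shift along the tool's x, y, z in mm, a list of three; "angular": the turn, a rotation vector about the tool's x, y, z in units of 5 degrees (1.0 is 5 degrees), a list of three; "grip": the opening, from 0 (shut) to 1 (fully open). In form: [{"delta_pos": [x, y, z], "angular": [ax, ay, az], "grip": grip}, ...]. A call has 1 to 20 rows; each row shifts and turns the commanded pose from where the row before left it, along the tool's axes as they then stand; what a row does not reach is not made up. A row lasts 1/10 s, in which the tool goes at most 50 mm and 8.59 degrees, less where a joint would pass 70% of its speed; a pose out of reach is approached as far as the arm can. A call is refused whole if a number of a shift passes 50 or a number of a turn 1, either way. A call with a gripper value outside its range is refused whole. The fingers move at their own pace and stop on an object; the grip force is fixed at half the most. Time passes only in rows, so rows that do not move let the fingers close. It gives the time, the measured TCP pose, the force, the opening and the grip force at its end, in the units of the state.
- robot.get_obs(): the state, without advancing time (a new reading comes with each control period).
- robot.get_image(name): name is "scene" or "side" or "wrist"; returns (picture, depth): 480x640x3 uint8, red, green, blue; 480x640 float32, m along the optical axis (not along the pixel's ray), 0 where there is no reading.
- robot.get_calibration(name): a dict with "K" (3x3 intrinsics, pixels), "rvec" (rotation vector, rad) and "tvec" (3), from world to camera coordinates, as OpenCV has them. Camera axes: x right, y down, z forward; pixel columns grow to the right and rows downward; lengths in m; the calibration is good to about 2 mm. A picture is of the moment at which its call begins: read the wrist's pose just before it. get_calibration takes no time and is no camera call; for the wrist camera it gives the pose at the moment of the call.
- robot.hand_in(): hands the job in; it is judged then, once.
The state is a dict: "clock": time; "q": joint angles; "joint_velocities": joint speeds; "joint_torque": joint torques, N m; "eef_pos": TCP position; "tool_rot": TCP orientation; "ft_force": force on the tool from outside, world axes, zero at the start; "ft_torque": the same for the moment, N m; "opening": opening from 0.0 (shut) to 1.0 (fully open); "gripper_force": force on a finger pad.
Only numpy, scipy, OpenCV 4.12 (cv2) and the standard library are available. Lean on these libraries where they do the work, as an engineer would, in place of code of your own. Each camera call takes 0.05 s, during which the arm holds its last target. There are 200 camera calls.

## Working session

There is one attempt and no reset: what is moved stays moved. The work goes in short steps, Python scripts to look and compute and a shell command to move; the robot and the scene stay as the last step left them, time stands still between calls to the robot, and variables do not carry over. Pictures are saved under pics/ and viewed, at most 10 in all, crops included, and the job is handed in when it is done.

```bash
ls; mkdir -p pics; python3 - <<'E'
from workcell import robot
import cv2,numpy as np
o=robot.get_obs();print(o)
for n in ("scene","side"):
    im,d=robot.get_image(n);cv2.imwrite(f"pics/{n}0.png",im[:,:,::-1]);np.savez(f"pics/{n}0.npz",d=d,**robot.get_calibration(n))
    print(robot.get_calibration(n))
E
```

```text
pics
{'clock': 0.0, 'q': array([-1.36560112e+00,  3.14002595e-01,  4.49812278e-02,  1.30360425e+00,
       -8.08116185e-06,  1.43118669e+00]), 'joint_velocities': array([-0.00065084, -0.00131207, -0.00057004,  0.00127357,  0.00184898,
        0.0010601 ]), 'joint_torque': array([ 6.39650098e-04, -4.80626249e+01,  2.98534620e+01,  1.93525414e-02,
       -1.28203910e-04, -9.79864723e-06]), 'eef_pos': array([ 0.19423553, -0.54065597,  0.23040855]), 'tool_rot': array([ 9.85175063e-01,  1.71549581e-01, -3.40268738e-05, -9.14023269e-04]), 'ft_force': array([ 0.12076378, -0.0826949 , -0.95197318]), 'ft_torque': array([-0.00707494, -0.02188741,  0.03442282]), 'gripper_force': 0.0, 'opening': 0.9971238052911757}
{'K': array([[553.51524797,   0.        , 320.92980743],
       [  0.        , 553.51524797, 245.38047856],
       [  0.        ,   0.        ,   1.        ]]), 'rvec': array([ 0.95877537,  2.49499148, -1.0019614 ]), 'tvec': array([ 0.3930217 , -0.2376652 ,  1.59386566])}
{'K': array([[507.59913269,   0.        , 322.66672613],
       [  0.        , 507.59913269, 242.50636535],
       [  0.        ,   0.        ,   1.        ]]), 'rvec': array([ 0.83229255, -2.47071992,  1.19239033]), 'tvec': array([0.52154118, 0.27666674, 0.79944674])}
```

View pics/scene0.png

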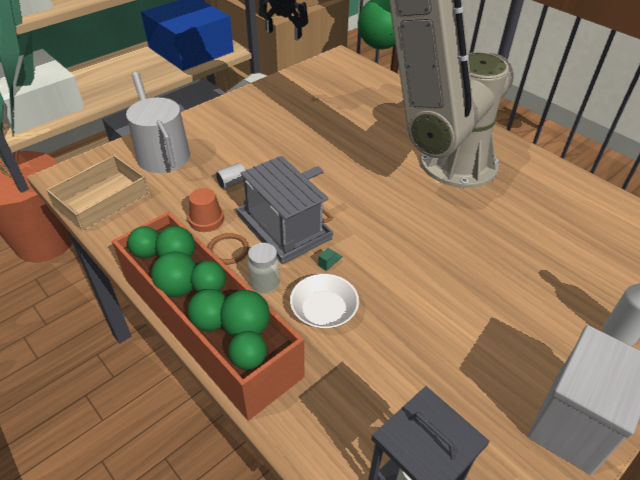

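View pics/side0.png

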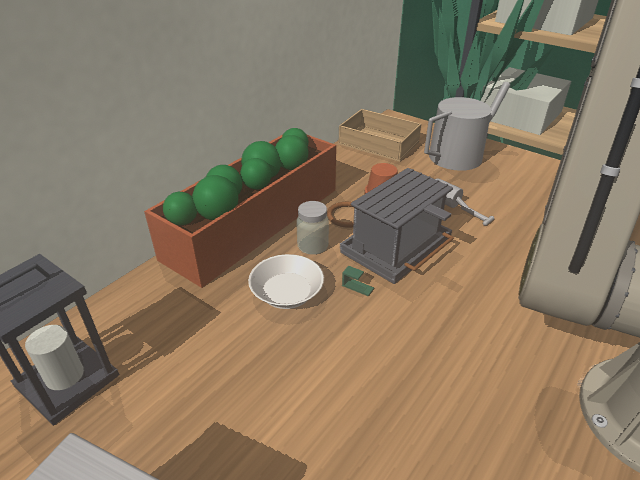

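The scene view shows the feeder roof with corners near (243,173), (280,157), (327,195) and (288,214), and the tab near (313,173). The side view shows the tab at (438,213), the jar and pot behind the feeder, and the clip and bath to its side. Next I'll fit the roof plane and its edges.

```bash
cat > h.py <<'E'
import numpy as np,cv2
def cloud(d,K,rvec,tvec):
    R=cv2.Rodrigues(np.asarray(rvec))[0]; v,u=np.indices(d.shape)
    c=np.stack([(u-K[0,2])*d/K[0,0],(v-K[1,2])*d/K[1,1],d],-1)
    p=(c-np.asarray(tvec).ravel())@R; p[d==0]=np.nan; return p
E
python3 - <<'E'
from h import *
for n,box in(("scene",(230,150,340,225)),("side",(340,165,460,235))):
    z=np.load(f"pics/{n}0.npz");P=cloud(z['d'],z['K'],z['rvec'],z['tvec'])
    x0,y0,x1,y1=box;Q=P[y0:y1,x0:x1].reshape(-1,3)
    Q=Q[(Q[:,2]>.127)&(Q[:,2]<.15)]
    c=Q.mean(0);r=cv2.minAreaRect(Q[:,:2].astype(np.float32)*1000)
    # mask image, opening to remove tab
    ij=((Q[:,:2]-c[:2])*1000//2+150).astype(int);m=np.zeros((300,300),np.uint8);m[ij[:,0],ij[:,1]]=255
    m=cv2.morphologyEx(m,cv2.MORPH_CLOSE,np.ones((5,5)));o=cv2.morphologyEx(m,cv2.MORPH_OPEN,cv2.getStructuringElement(cv2.MORPH_ELLIPSE,(23,23)))
    f=lambda mm:[(np.array(p)[::-1]-150)*.002+c[:2] for p in cv2.boxPoints(cv2.minAreaRect(np.argwhere(mm)[:,::-1].astype(np.float32)))]
    print(n,len(Q),"z pct",np.percentile(Q[:,2],[5,50,95]).round(4))
    b=np.array(f(o));print("roof box",b.round(4).tolist(),"ctr",b.mean(0).round(4),np.linalg.norm(np.diff(b,axis=0),axis=1).round(4))
    t=cv2.morphologyEx(m&~o,cv2.MORPH_OPEN,np.ones((5,5)));k,l,s,ct=cv2.connectedComponentsWithStats(t)
    for i in range(1,k):
        if s[i,4]>30: print("blob",s[i,4],((ct[i][::-1]-150)*.002+c[:2]).round(4))
E
```

```text
scene 3082 z pct [0.1348 0.139  0.1424]
roof box [[0.5938, -0.2306], [0.4669, -0.2154], [0.4904, -0.0189], [0.6173, -0.0341]] ctr [ 0.5421 -0.1247] [0.1278 0.1979 0.1278]
blob 284 [ 0.4573 -0.116 ]
side 3441 z pct [0.1355 0.1386 0.1415]
roof box [[0.59, -0.2318], [0.4662, -0.2163], [0.4907, -0.0204], [0.6145, -0.0359]] ctr [ 0.5403 -0.1261] [0.1248 0.1975 0.1248]
blob 289 [ 0.4562 -0.1171]
```

```bash
cat >> h.py <<'E'
from scipy.spatial.transform import Rotation as Ro
YAW=-7.0; ex=np.array([np.cos(np.radians(YAW)),np.sin(np.radians(YAW)),0]); ey=np.array([-ex[1],ex[0],0]); ez=np.array([0,0,1.])
HINGE=np.array([.5986,-.1325,.130])
def Rgoal(tilt):  # tool z tilted forward (towards feeder back) by tilt deg from down, y=-ey
    a=np.radians(tilt); z=np.sin(a)*ex-np.cos(a)*ez; y=-ey; return Ro.from_matrix(np.stack([np.cross(y,z),y,z],1))
def todo(pos,tilt):
    from workcell import robot
    o=robot.get_obs(); R=Ro.from_quat(o['tool_rot'])
    print("t",round(o['clock'],2),"pos",o['eef_pos'].round(4),"d_tool mm",((R.inv().apply(np.asarray(pos)-o['eef_pos']))*1000).round(1),
      "turn units",(np.degrees((R.inv()*Rgoal(tilt)).as_rotvec())/5).round(2),"F",o['ft_force'].round(1),"open",round(o['opening'],3),"q",o['q'].round(2))
E
python3 -m creep '[{"delta_pos":[0,0,0],"angular":[0,0,0.9],"grip":1},{"delta_pos":[0,0,0],"angular":[0,0,0.9],"grip":1},{"delta_pos":[0,0,0],"angular":[0,0,0.9],"grip":1},{"delta_pos":[0,0,0],"angular":[0,0,0.9],"grip":1},{"delta_pos":[0,0,0],"angular":[0,0,0.9],"grip":1},{"delta_pos":[0,0,0],"angular":[0,0,0.9],"grip":1},{"delta_pos":[17,-38,0],"angular":[0,0,0],"grip":1},{"delta_pos":[17,-38,0],"angular":[0,0,0],"grip":1},{"delta_pos":[17,-38,0],"angular":[0,0,0],"grip":1},{"delta_pos":[17,-38,0],"angular":[0,0,0],"grip":1},{"delta_pos":[17,-38,0],"angular":[0,0,0],"grip":1},{"delta_pos":[17,-38,0],"angular":[0,0,0],"grip":1},{"delta_pos":[17,-38,0],"angular":[0,0,0],"grip":1},{"delta_pos":[17,-38,0],"angular":[0,0,0],"grip":1},{"delta_pos":[17,-38,0],"angular":[0,0,0],"grip":1},{"delta_pos":[17,-38,0],"angular":[0,0,0],"grip":1},{"delta_pos":[17,-38,0],"angular":[0,0,0],"grip":1},{"delta_pos":[15,-37,0],"angular":[0,0,0],"grip":1},{"delta_pos":[0,0,0],"angular":[0,0,0],"grip":1},{"delta_pos":[0,0,0],"angular":[0,0,0],"grip":1}]'
python3 - <<'E'
from h import *
p=HINGE-.150*ex;p[2]=.113;todo(p,0)
E
```

```text
clock: 2.1
eef_pos: [0.4521, -0.1144, 0.2309]
tool_rot: [0.998, -0.062, -0.001, 0.0]
ft_force: [-1.1, -0.6, -0.0]
opening: 0.997
gripper_force: 0.0
t 2.1 pos [ 0.4521 -0.1144  0.2309] d_tool mm [-2.300e+00  1.000e-01  1.179e+02] turn units [ 0.    0.01 -0.02] F [-1.1 -0.6 -0. ] open 0.997 q [-0.42  0.1  -0.22  1.25 -0.    2.85]
```

```bash
python3 -m creep '[{"delta_pos":[-2,0,30],"angular":[0,0,0],"grip":1},{"delta_pos":[0,0,30],"angular":[0,0,0],"grip":1},{"delta_pos":[0,0,30],"angular":[0,0,0],"grip":1},{"delta_pos":[0,0,28],"angular":[0,0,0],"grip":1},{"delta_pos":[0,0,0],"angular":[0,0,0],"grip":0},{"delta_pos":[0,0,0],"angular":[0,0,0],"grip":0},{"delta_pos":[0,0,0],"angular":[0,0,0],"grip":0},{"delta_pos":[0,0,0],"angular":[0,0,0],"grip":0},{"delta_pos":[0,0,0],"angular":[0,0,0],"grip":0},{"delta_pos":[0,0,0],"angular":[0,0,0],"grip":0},{"delta_pos":[0,0,0],"angular":[0,0,0],"grip":0}]'
python3 - <<'E'
from h import *
p=HINGE-.150*ex;p[2]=.113;todo(p,0)
from workcell import robot
im,d=robot.get_image("side");cv2.imwrite("pics/side1.png",cv2.resize(im[120:300,320:560,::-1],(720,540)))
# arc in feeder frame, r=.150
P=[(-.150*np.cos(t)-.004*np.sin(t)*-1, .150*np.sin(t)+.004*np.cos(t)) for t in np.radians(np.arange(0,121,6))]
print((np.diff(P,axis=0)*1000).round(1).tolist())
E
```

```text
clock: 3.2
eef_pos: [0.4512, -0.1159, 0.115]
tool_rot: [0.998, -0.063, 0.001, 0.001]
ft_force: [-0.9, -1.6, 6.7]
opening: 0.269
gripper_force: 58.7
t 3.2 pos [ 0.4512 -0.1159  0.115 ] d_tool mm [-1.7 -1.5  2. ] turn units [ 0.02 -0.03 -0.04] F [-0.9 -1.6  6.7] open 0.269 q [-0.42  0.17 -0.43  0.96 -0.    2.84]
[[1.2, 15.7], [2.9, 15.4], [4.5, 15.1], [6.0, 14.5], [7.5, 13.8], [8.9, 12.9], [10.2, 11.9], [11.4, 10.8], [12.5, 9.6], [13.4, 8.2], [14.2, 6.8], [14.8, 5.2], [15.3, 3.7], [15.6, 2.0], [15.7, 0.4], [15.7, -1.2], [15.4, -2.9], [15.1, -4.5], [14.5, -6.0], [13.8, -7.5]]
```

View pics/side1.png

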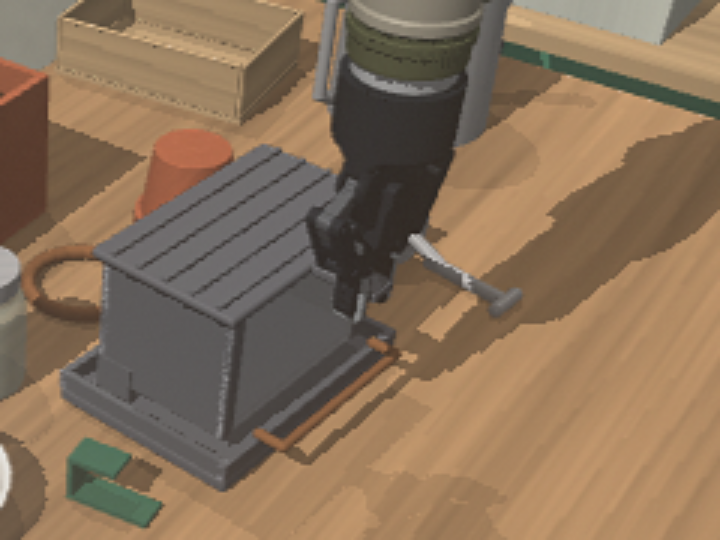

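The image shows the fingers round the tab at about (350,290), and the pad force and opening confirm the grip. Now the first 30° of the arc.

```bash
python3 -m creep '[{"delta_pos":[0.5,0,-8],"angular":[0,0,0],"grip":0},{"delta_pos":[0.8,0,-8],"angular":[0,0,0],"grip":0},{"delta_pos":[1.3,0,-7.8],"angular":[0,0,0],"grip":0},{"delta_pos":[1.6,0,-7.7],"angular":[0,0,0],"grip":0},{"delta_pos":[2.1,0,-7.6],"angular":[0,0,0],"grip":0},{"delta_pos":[2.4,0,-7.5],"angular":[0,0,0],"grip":0},{"delta_pos":[2.8,0,-7.3],"angular":[0,0,0],"grip":0},{"delta_pos":[3.2,0,-7.2],"angular":[0,0,0],"grip":0},{"delta_pos":[3.6,0,-7],"angular":[0,0,0],"grip":0},{"delta_pos":[3.9,0,-6.8],"angular":[0,0,0],"grip":0}]'
python3 - <<'E'
from h import *
t=np.radians(30);p=HINGE+ex*(-.150*np.cos(t)+.004*np.sin(t))+ez*(.150*np.sin(t)+.004*np.cos(t)-.021);todo(p,0)
E
```

```text
clock: 4.25
eef_pos: [0.4718, -0.1181, 0.1883]
tool_rot: [0.998, -0.063, -0.001, 0.0]
ft_force: [1.1, -5.0, -5.9]
opening: 0.267
gripper_force: 59.7
t 4.25 pos [ 0.4718 -0.1181  0.1883] d_tool mm [-0.3 -1.1  0.9] turn units [ 0.01  0.02 -0.05] F [ 1.1 -5.  -5.9] open 0.267 q [-0.41  0.16 -0.26  1.15 -0.    2.86]
```

Forces are low and it's tracking well, so I'll go on to about 90°.

```bash
python3 -m creep '[{"delta_pos":[4.3,0,-6.6],"angular":[0,0,0],"grip":0},{"delta_pos":[4.6,0,-6.3],"angular":[0,0,0],"grip":0},{"delta_pos":[4.9,0,-6.1],"angular":[0,0,0],"grip":0},{"delta_pos":[5.3,0,-5.8],"angular":[0,0,0],"grip":0},{"delta_pos":[5.6,0,-5.5],"angular":[0,0,0],"grip":0},{"delta_pos":[5.8,0,-5.3],"angular":[0,0,0],"grip":0},{"delta_pos":[6.1,0,-5],"angular":[0,0,0],"grip":0},{"delta_pos":[6.4,0,-4.6],"angular":[0,0,0],"grip":0},{"delta_pos":[6.6,0,-4.3],"angular":[0,0,0],"grip":0},{"delta_pos":[6.8,0,-3.9],"angular":[0,0,0],"grip":0},{"delta_pos":[7,0,-3.6],"angular":[0,0,0],"grip":0},{"delta_pos":[7.2,0,-3.2],"angular":[0,0,0],"grip":0},{"delta_pos":[7.4,0,-2.8],"angular":[0,0,0],"grip":0},{"delta_pos":[7.5,0,-2.4],"angular":[0,0,0],"grip":0},{"delta_pos":[7.6,0,-2],"angular":[0,0,0],"grip":0},{"delta_pos":[7.7,0,-1.7],"angular":[0,0,0],"grip":0},{"delta_pos":[7.8,0,-1.2],"angular":[0,0,0],"grip":0},{"delta_pos":[7.8,0,-0.8],"angular":[0,0,0],"grip":0},{"delta_pos":[7.9,0,-0.4],"angular":[0,0,0],"grip":0},{"delta_pos":[7.9,0,0],"angular":[0,0,0],"grip":0}]'
python3 - <<'E'
from h import *
t=np.radians(90);p=HINGE+ex*(-.150*np.cos(t)+.004*np.sin(t))+ez*(.150*np.sin(t)+.004*np.cos(t)-.021);todo(p,0)
E
```

```text
clock: 6.25
eef_pos: [0.6042, -0.1329, 0.2601]
tool_rot: [0.998, -0.063, 0.0, -0.001]
ft_force: [-3.3, 6.9, 5.3]
opening: 0.267
gripper_force: 60.0
t 6.25 pos [ 0.6042 -0.1329  0.2601] d_tool mm [-1.6  0.3  1.1] turn units [-0.03 -0.01 -0.04] F [-3.3  6.9  5.3] open 0.267 q [-0.35  0.4   0.24  1.41  0.    2.92]
```

```bash
python3 -m creep '[{"delta_pos":[7.9,0,0.6],"angular":[0,0,0],"grip":0},{"delta_pos":[7.8,0,0.8],"angular":[0,0,0],"grip":0},{"delta_pos":[7.8,0,1.2],"angular":[0,0,0],"grip":0},{"delta_pos":[7.7,0,1.7],"angular":[0,0,0],"grip":0},{"delta_pos":[7.6,0,2],"angular":[0,0,0],"grip":0},{"delta_pos":[7.5,0,2.4],"angular":[0,0,0],"grip":0},{"delta_pos":[7.4,0,2.8],"angular":[0,0,0],"grip":0},{"delta_pos":[7.2,0,3.2],"angular":[0,0,0],"grip":0},{"delta_pos":[7,0,3.6],"angular":[0,0,0],"grip":0},{"delta_pos":[6.8,0,3.9],"angular":[0,0,0],"grip":0},{"delta_pos":[0,0,0],"angular":[0,0,0],"grip":0}]'
python3 - <<'E'
from h import *
t=np.radians(120);p=HINGE+ex*(-.150*np.cos(t)+.004*np.sin(t))+ez*(.150*np.sin(t)+.004*np.cos(t)-.021);todo(p,0)
E
```

```text
clock: 7.35
eef_pos: [0.6826, -0.1417, 0.2406]
tool_rot: [0.998, -0.062, 0.006, -0.001]
ft_force: [4.0, 10.3, 7.2]
opening: 0.255
gripper_force: 58.1
t 7.35 pos [ 0.6826 -0.1417  0.2406] d_tool mm [-6.   1.2  3.6] turn units [-0.04 -0.13 -0.03] F [ 4.  10.3  7.2] open 0.255 q [-0.32  0.56  0.44  1.45  0.01  2.94]
```

Release and rise, pull back, then tilt 30° forward while closing the fingers.

```bash
python3 -m creep '[{"delta_pos":[0,0,0],"angular":[0,0,0],"grip":1},{"delta_pos":[0,0,0],"angular":[0,0,0],"grip":1},{"delta_pos":[0,0,0],"angular":[0,0,0],"grip":1},{"delta_pos":[0,0,0],"angular":[0,0,0],"grip":1},{"delta_pos":[0,0,-15],"angular":[0,0,0],"grip":1},{"delta_pos":[0,0,-30],"angular":[0,0,0],"grip":1},{"delta_pos":[0,0,-30],"angular":[0,0,0],"grip":1},{"delta_pos":[-25,0,-20],"angular":[0,0,0],"grip":0},{"delta_pos":[-30,0,0],"angular":[0,0,0],"grip":0},{"delta_pos":[-30,0,0],"angular":[0,0,0],"grip":0},{"delta_pos":[-30,0,0],"angular":[0,0,0],"grip":0},{"delta_pos":[-30,0,0],"angular":[0,0,0],"grip":0},{"delta_pos":[0,0,0],"angular":[0,-1,0],"grip":0},{"delta_pos":[0,0,0],"angular":[0,-1,0],"grip":0},{"delta_pos":[0,0,0],"angular":[0,-1,0],"grip":0},{"delta_pos":[0,0,0],"angular":[0,-1,0],"grip":0},{"delta_pos":[0,0,0],"angular":[0,-1,0],"grip":0},{"delta_pos":[0,0,0],"angular":[0,-1,0],"grip":0},{"delta_pos":[0,0,0],"angular":[0,0,0],"grip":0},{"delta_pos":[0,0,0],"angular":[0,0,0],"grip":0}]'
python3 - <<'E'
from h import *
t=np.radians(150)
def face(t,s,h): return HINGE+ex*(-s*np.cos(t)-h*np.sin(t))+ez*(s*np.sin(t)-h*np.cos(t))
c=face(t,.058,.006);todo(c+.10*(-.5*-1*-ex+.866*ez),30)
from workcell import robot
n="wrist";cal=robot.get_calibration(n);im,d=robot.get_image(n)
cv2.imwrite("pics/wrist2.png",im[:,:,::-1]);np.savez("pics/wrist2.npz",d=d,**cal)
im,d=robot.get_image("scene");np.savez("pics/scene2.npz",d=d,**robot.get_calibration("scene"));cv2.imwrite("pics/scene2.png",im[:,:,::-1])
E
```

```text
clock: 9.35
eef_pos: [0.5344, -0.1262, 0.3305]
tool_rot: [0.964, -0.061, -0.258, -0.016]
ft_force: [-0.0, 0.2, 0.6]
opening: 0.002
gripper_force: 0.0
t 9.35 pos [ 0.5344 -0.1262  0.3305] d_tool mm [93.3 -1.8 38.2] turn units [-0.   12.   -0.05] F [-0.   0.2  0.6] open 0.002 q [-0.32  0.78  0.92  2.22 -0.1   2.97]
```

View pics/wrist2.png

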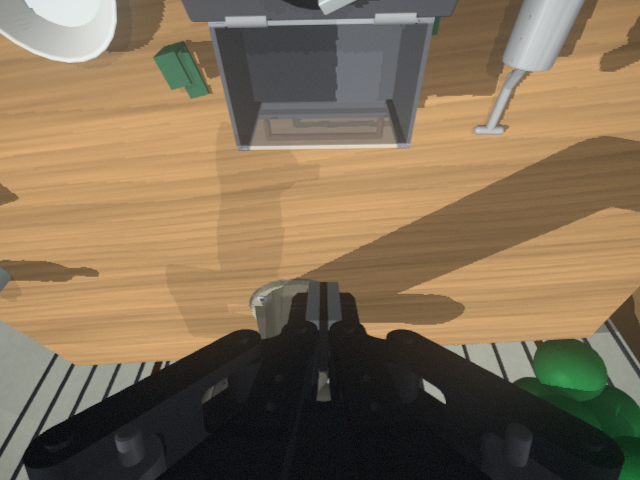

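The wrist view shows the open hopper with the roof hinged back at the top, around (325,10). The tool is tilted the wrong way, so I'll turn it the other way by 60°.

```bash
python3 -m creep '[{"delta_pos":[0,0,0],"angular":[0,1,0],"grip":0},{"delta_pos":[0,0,0],"angular":[0,1,0],"grip":0},{"delta_pos":[0,0,0],"angular":[0,1,0],"grip":0},{"delta_pos":[0,0,0],"angular":[0,1,0],"grip":0},{"delta_pos":[0,0,0],"angular":[0,1,0],"grip":0},{"delta_pos":[0,0,0],"angular":[0,1,0],"grip":0},{"delta_pos":[0,0,0],"angular":[0,1,0],"grip":0},{"delta_pos":[0,0,0],"angular":[0,1,0],"grip":0},{"delta_pos":[0,0,0],"angular":[0,1,0],"grip":0},{"delta_pos":[0,0,0],"angular":[0,1,0],"grip":0},{"delta_pos":[0,0,0],"angular":[0,1,0],"grip":0},{"delta_pos":[0,0,0],"angular":[0,1,0],"grip":0},{"delta_pos":[0,0,0],"angular":[0,0,0],"grip":0},{"delta_pos":[0,0,0],"angular":[0,0,0],"grip":0}]'
cat >> h.py <<'E'
def face(s,w,h,t=np.radians(150)): return HINGE+ex*(-s*np.cos(t)-h*np.sin(t))+ez*(s*np.sin(t)-h*np.cos(t))+w*ey
E
python3 - <<'E'
from h import *
todo(face(.058,0,.106),30)
from workcell import robot
n="wrist";cal=robot.get_calibration(n);im,d=robot.get_image(n)
cv2.imwrite("pics/wrist3.png",im[:,:,::-1]);np.savez("pics/wrist3.npz",d=d,**cal)
E
```

```text
clock: 10.85
eef_pos: [0.5322, -0.1253, 0.3349]
tool_rot: [0.964, -0.061, 0.26, 0.017]
ft_force: [0.6, 0.5, 0.2]
opening: -0.001
gripper_force: 0.0
t 10.85 pos [ 0.5322 -0.1253  0.3349] d_tool mm [ 13.1  -1.4 104.9] turn units [ 0.05 -0.04 -0.04] F [0.6 0.5 0.2] open -0.001 q [-0.47 -0.18 -0.37  0.87  0.17  2.84]
```

View pics/wrist3.png

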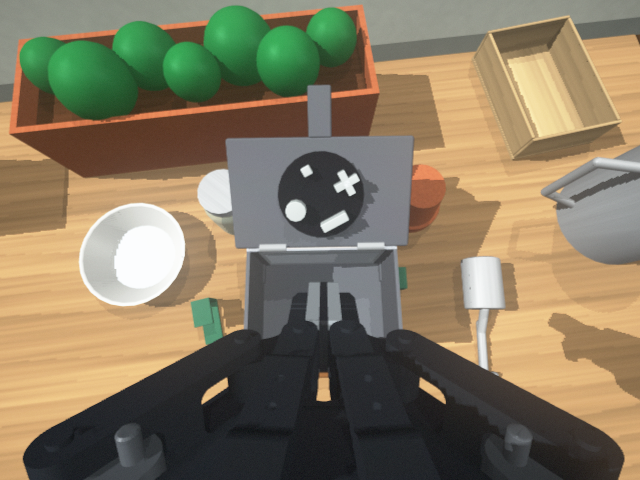

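The wrist view shows the roof lying open on its stop with the keypad centred at (321,195). The keys are round (296,211), bar (334,222), cross (346,183) and stud (306,171). I'll locate them with depth.

```bash
cat > loc.py <<'E'
from h import *
import sys
def loc(f,im):
    z=np.load(f);P=cloud(z['d'],z['K'],z['rvec'],z['tvec'])
    hsv=cv2.cvtColor(im,cv2.COLOR_BGR2HSV);blk=(hsv[...,2]<60).astype(np.uint8)
    blk[270:]=0
    k,l,s,c=cv2.connectedComponentsWithStats(blk);i=1+np.argmax(s[1:,4]);print("puck px",c[i].round(1),s[i])
    m=(l==i);F=P[m];F=F[~np.isnan(F[:,0])];F=F[np.abs(F[:,2]-np.median(F[:,2]))<.08]
    cc,n=F.mean(0),None
    for _ in range(4):
        cc=F.mean(0);n=np.linalg.svd(F-cc)[2][2];n*=np.sign(n[2]);r=(F-cc)@n;F=F[np.abs(r)<max(.002,1.5*np.median(np.abs(r)))]
    hull=cv2.convexHull(np.argwhere(m)[:,::-1].astype(np.int32));ins=np.zeros(m.shape,np.uint8);cv2.fillConvexPoly(ins,hull,1)
    nf=np.array([n@ex,n@ey,n@ez]);print("normal feeder frame",nf.round(3),"tilt",np.degrees(np.arccos(n[2])).round(1),"h over nominal face mm",((cc-face(.058,0,.006))@n*1000).round(2))
    R=cv2.Rodrigues(z['rvec'])[0];C=-R.T@z['tvec'].ravel();u=np.array([np.cos(np.radians(30))*1,0,.5]);ud=ex*u[0]+ez*u[2]
    def ray(px,h):
        d=R.T@np.linalg.inv(z['K'])@[px[0],px[1],1];return C+d*(((cc+n*h-C)@n)/(d@n))
    (pc,_,_)=cv2.fitEllipse(hull);p=ray(pc,0);print("puck ctr s,w mm",((p-HINGE)@ud*1000).round(1),((p-HINGE)@ey*1000).round(1),"world",p.round(4))
    wh=((hsv[...,2]>150)&(hsv[...,1]<60)&(ins>0)).astype(np.uint8)
    k,l,s,c=cv2.connectedComponentsWithStats(wh)
    for i in range(1,k):
        if s[i,4]<25: continue
        mm=l==i;h=np.nanmedian((P[mm]-cc)@n)
        p=ray(c[i],h);print(c[i].round(1),s[i,4],"h mm",(h*1000).round(1),"p",p.round(4),"s,w",((p-HINGE)@ud*1000).round(1),((p-HINGE)@ey*1000).round(1),"r",np.linalg.norm(p-h*n-ray(pc,0)).round(4))
E
python3 -c "
from loc import *
loc('pics/wrist3.npz',cv2.imread('pics/wrist3.png'))"
```

```text
puck px [322.1 188.1] [ 279  152   84   84 3240]
normal feeder frame [-0.498 -0.004  0.867] tilt 29.9 h over nominal face mm -0.76
puck ctr s,w mm 64.4 0.3 world [ 0.6514 -0.1387  0.1667]
[306.  170.5] 98 h mm 9.3 p [ 0.6699 -0.1259  0.1871] s,w 89.1 15.2 r 0.0289
[346.1 182.5] 369 h mm 13.9 p [ 0.6527 -0.1645  0.1852] s,w 77.5 -25.1 r 0.0286
[295.6 210.1] 335 h mm 12.8 p [ 0.6352 -0.1103  0.1704] s,w 49.3 26.5 r 0.0303
[334.  221.2] 321 h mm 13.5 p [ 0.6199 -0.1484  0.165 ] s,w 37.5 -13.2 r 0.0301
```

```bash
python3 - <<'E'
from h import *
from workcell import robot
pts=np.array([[.6352,-.1103,.1704],[.6199,-.1484,.165],[.6527,-.1645,.1852],[.6699,-.1259,.1871],face(.118,.098,0),face(.118,-.098,0),face(0,.098,0),face(0,-.098,0)])
out=[]
for n in("scene","side"):
    im,d=robot.get_image(n);c=robot.get_calibration(n);np.savez(f"pics/{n}4.npz",d=d,im=im,**c)
    uv=cv2.projectPoints(pts,c['rvec'],c['tvec'],c['K'],None)[0][:,0];print(n,uv.round(1).tolist())
    u0,v0=(uv.mean(0)-[50,60]).astype(int);cr=cv2.resize(im[v0:v0+120,u0:u0+100,::-1],(400,480),interpolation=cv2.INTER_NEAREST)
    for p in uv: cv2.circle(cr,tuple(((p-[u0,v0]+.5)*4).astype(int)),2,(0,0,255),-1)
    print(u0,v0);out.append(cr)
cv2.imwrite("pics/both4.png",np.hstack(out))
E
```

```text
scene [[254.3, 194.1], [249.5, 184.7], [232.6, 180.4], [236.6, 191.6], [242.6, 218.2], [199.3, 169.3], [285.2, 219.8], [241.1, 173.9]]
192 131
side [[362.1, 170.1], [377.9, 167.2], [369.6, 151.3], [352.9, 155.1], [314.6, 163.0], [375.3, 132.2], [350.6, 206.3], [408.8, 170.9]]
313 104
```

View pics/both4.png

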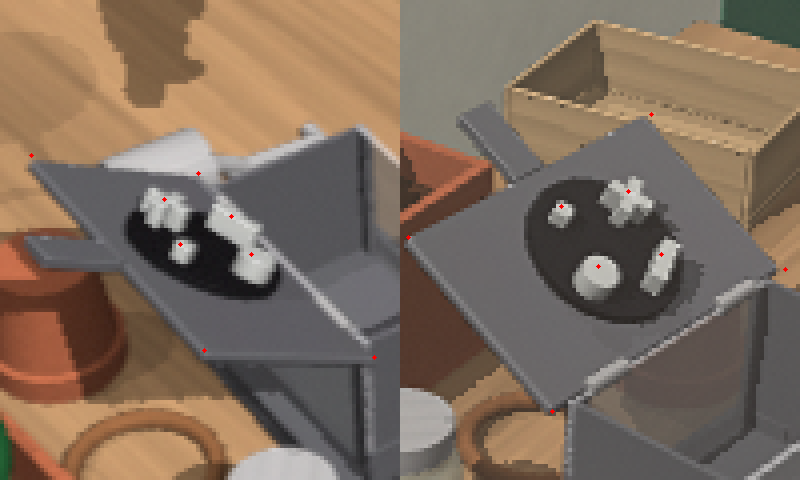

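The crops from both cameras agree with the projected key positions to about 1 px, and the side view suggests they sit about 2 mm too far up-slope. I'll apply that correction and hover 10 mm above the round key.

```bash
cat >> h.py <<'E'
UD=.866*ex+.5*ez; N=-.5*ex+.866*ez
KEY={'round':[.6352,-.1103,.1704],'bar':[.6199,-.1484,.165],'cross':[.6527,-.1645,.1852]}
def key(k,h):
    from workcell import robot
    p=np.array(KEY[k])-.002*UD; todo(p+h*N,30)
    o=robot.get_obs(); print("Fn",(o['ft_force']@N).round(2),"height over top mm",((o['eef_pos']-p)@N*1000).round(2))
E
python3 -c "
from h import *
key('round',.010)"
```

```text
t 11.0 pos [ 0.5345 -0.1261  0.3345] d_tool mm [  0.4 -28.5 181.1] turn units [ 0.04 -0.03 -0.03] F [-0.1  0.2 -0.3] open 0.003 q [-0.47 -0.17 -0.37  0.87  0.17  2.84]
Fn -0.22 height over top mm 191.16
```

```bash
python3 -m creep '[{"delta_pos":[0,-14,30],"angular":[0,0,0],"grip":0},{"delta_pos":[0,-14,30],"angular":[0,0,0],"grip":0},{"delta_pos":[0,0,30],"angular":[0,0,0],"grip":0},{"delta_pos":[0,0,30],"angular":[0,0,0],"grip":0},{"delta_pos":[0,0,30],"angular":[0,0,0],"grip":0},{"delta_pos":[0,0,20],"angular":[0,0,0],"grip":0},{"delta_pos":[0,0,10],"angular":[0,0,0],"grip":0},{"delta_pos":[0,0,0],"angular":[0,0,0],"grip":0},{"delta_pos":[0,0,0],"angular":[0,0,0],"grip":0}]'
python3 - <<'E'
from h import *
key('round',.010)
from workcell import robot
im,d=robot.get_image("side");cv2.imwrite("pics/side5.png",cv2.resize(im[104:224,300:440,::-1],(700,600)))
E
```

```text
clock: 11.9
eef_pos: [0.627, -0.1094, 0.1772]
tool_rot: [0.964, -0.061, 0.258, 0.016]
ft_force: [0.4, -0.5, 0.3]
opening: -0.0
gripper_force: 0.0
t 11.9 pos [ 0.627  -0.1094  0.1772] d_tool mm [ 1.7 -0.1  0. ] turn units [ 0.03 -0.   -0.04] F [ 0.4 -0.5  0.3] open -0.0 q [-0.35  0.09 -0.53  0.44  0.11  2.95]
Fn -0.0 height over top mm 10.03
```

View pics/side5.png

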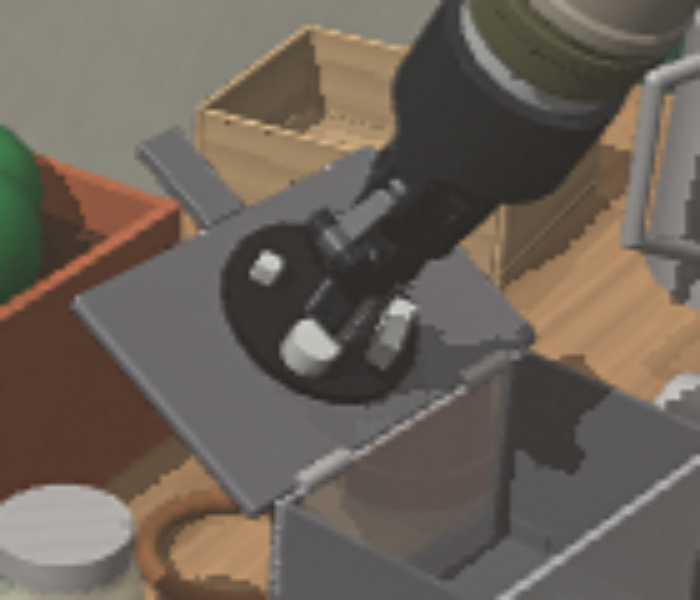

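The fingertips hang just above the round key at (312,345), well aligned. Stepping in now.

```bash
python3 -m creep '[{"delta_pos":[1,0,4],"angular":[0,0,0],"grip":0},{"delta_pos":[0,0,3],"angular":[0,0,0],"grip":0},{"delta_pos":[0,0,2],"angular":[0,0,0],"grip":0},{"delta_pos":[0,0,2],"angular":[0,0,0],"grip":0},{"delta_pos":[0,0,2],"angular":[0,0,0],"grip":0},{"delta_pos":[0,0,0],"angular":[0,0,0],"grip":0}]'
python3 -c "
from h import *
key('round',-.006)"
```

```text
clock: 12.55
eef_pos: [0.6338, -0.1102, 0.1659]
tool_rot: [0.964, -0.061, 0.258, 0.016]
ft_force: [-1.3, 0.7, 2.2]
opening: 0.0
gripper_force: 1.3
t 12.55 pos [ 0.6338 -0.1102  0.1659] d_tool mm [ 1.5 -0.1  2.8] turn units [ 0.03 -0.   -0.04] F [-1.3  0.7  2.2] open 0.0 q [-0.35  0.11 -0.53  0.42  0.11  2.95]
Fn 2.6 height over top mm -3.19
```

```bash
python3 -m creep '[{"delta_pos":[0,0,1],"angular":[0,0,0],"grip":0},{"delta_pos":[0,0,1],"angular":[0,0,0],"grip":0},{"delta_pos":[0,0,1],"angular":[0,0,0],"grip":0}]'
python3 -m creep '[{"delta_pos":[0,0,1],"angular":[0,0,0],"grip":0}]'
python3 -c "
from h import *
key('round',-.006)"
```

```text
clock: 12.85
eef_pos: [0.6352, -0.1103, 0.1634]
tool_rot: [0.964, -0.061, 0.258, 0.016]
ft_force: [-2.6, 0.3, 3.6]
opening: -0.006
gripper_force: 2.0
clock: 12.95
eef_pos: [0.6357, -0.1104, 0.1626]
tool_rot: [0.964, -0.061, 0.258, 0.016]
ft_force: [-6.3, 1.6, 8.6]
opening: 0.004
gripper_force: 5.2
t 12.95 pos [ 0.6357 -0.1104  0.1626] d_tool mm [ 1.5 -0.  -1.1] turn units [ 0.02 -0.   -0.04] F [-6.3  1.6  8.6] open 0.004 q [-0.35  0.12 -0.53  0.41  0.11  2.95]
Fn 10.72 height over top mm -7.07
```

```bash
python3 -m creep '[{"delta_pos":[0,0,0],"angular":[0,0,0],"grip":0}]'|grep -E 'force|eef'; python3 -m creep '[{"delta_pos":[0,0,0],"angular":[0,0,0],"grip":0},{"delta_pos":[0,0,0],"angular":[0,0,0],"grip":0},{"delta_pos":[0,0,0],"angular":[0,0,0],"grip":0},{"delta_pos":[0,0,0],"angular":[0,0,0],"grip":0}]'|grep -E 'force|eef'
python3 -m creep '[{"delta_pos":[0,0,-5],"angular":[0,0,0],"grip":0},{"delta_pos":[0,0,-15],"angular":[0,0,0],"grip":0},{"delta_pos":[0,0,-10],"angular":[0,0,0],"grip":0},{"delta_pos":[0,0,0],"angular":[0,0,0],"grip":0},{"delta_pos":[0,0,0],"angular":[0,0,0],"grip":0}]'
python3 -c "
from h import *
key('bar',.010)"
```

```text
eef_pos: [0.6357, -0.1104, 0.1627]
ft_force: [-4.8, 1.2, 5.5]
gripper_force: 3.3
eef_pos: [0.6357, -0.1104, 0.1627]
ft_force: [-4.2, 1.1, 5.6]
gripper_force: 3.2
clock: 13.95
eef_pos: [0.6209, -0.1086, 0.1886]
tool_rot: [0.964, -0.061, 0.259, 0.017]
ft_force: [-0.3, 0.5, 0.1]
opening: 0.003
gripper_force: 0.0
t 13.95 pos [ 0.6209 -0.1086  0.1886] d_tool mm [-10.3  39.6  12.4] turn units [ 0.03 -0.01 -0.04] F [-0.3  0.5  0.1] open 0.003 q [-0.36  0.06 -0.52  0.47  0.11  2.94]
Fn 0.27 height over top mm 22.33
```

The round key held at about 7 N, against the 4.5 N it needs to be fully in, so it reached its stop. Now the bar key.

```bash
python3 -m creep '[{"delta_pos":[-4,13,0],"angular":[0,0,0],"grip":0},{"delta_pos":[-4,14,0],"angular":[0,0,0],"grip":0},{"delta_pos":[-2,13,0],"angular":[0,0,0],"grip":0},{"delta_pos":[0,0,6],"angular":[0,0,0],"grip":0},{"delta_pos":[0,0,6],"angular":[0,0,0],"grip":0},{"delta_pos":[0,0,0],"angular":[0,0,0],"grip":0},{"delta_pos":[0,0,0],"angular":[0,0,0],"grip":0}]' >/dev/null
python3 - <<'E'
from h import *
key('bar',.010)
from workcell import robot
im,d=robot.get_image("side");a=cv2.resize(im[104:224,300:440,::-1],(400,343))
im,d=robot.get_image("scene");b=cv2.resize(im[131:251,180:320,::-1],(400,343))
cv2.imwrite("pics/bar6.png",np.hstack([a,b]))
E
```

```text
t 14.65 pos [ 0.613  -0.1474  0.1724] d_tool mm [ 0.3  0.1 -0.2] turn units [ 0.02  0.01 -0.04] F [-0.4  0.8  0.8] open -0.001 q [-0.44  0.08 -0.54  0.44  0.15  2.87]
Fn 0.93 height over top mm 9.83
```

View pics/bar6.png

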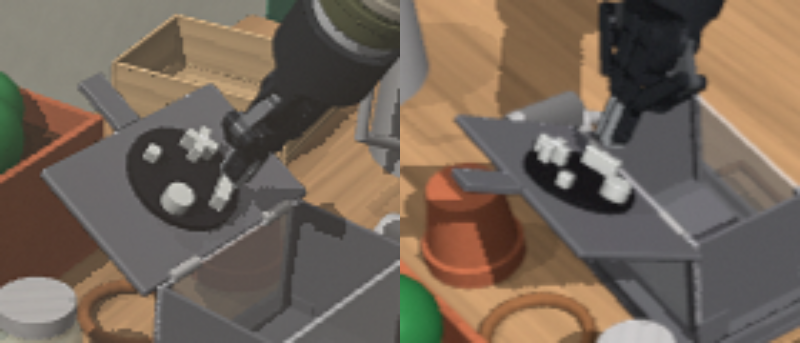

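The fingertips are just above the bar key, at (222,185) on the left and (605,155) on the right, and the round key is back up. Press the bar.

```bash
python3 -m creep '[{"delta_pos":[0,0,4],"angular":[0,0,0],"grip":0},{"delta_pos":[0,0,3],"angular":[0,0,0],"grip":0},{"delta_pos":[0,0,2],"angular":[0,0,0],"grip":0},{"delta_pos":[0,0,2],"angular":[0,0,0],"grip":0},{"delta_pos":[0,0,1],"angular":[0,0,0],"grip":0},{"delta_pos":[0,0,1],"angular":[0,0,0],"grip":0},{"delta_pos":[0,0,0],"angular":[0,0,0],"grip":0}]' >/dev/null
python3 -c "
from h import *
key('bar',-.006)"
```

```text
t 15.45 pos [ 0.6195 -0.1486  0.1617] d_tool mm [ 0.  -0.2  3.3] turn units [ 0.02  0.   -0.04] F [-2.6  0.5  1.9] open -0.003 q [-0.43  0.11 -0.55  0.42  0.15  2.87]
Fn 2.97 height over top mm -2.7
```

```bash
python3 -m creep '[{"delta_pos":[0,0,1],"angular":[0,0,0],"grip":0},{"delta_pos":[0,0,1],"angular":[0,0,0],"grip":0}]' |grep -E 'force|eef'
python3 -m creep '[{"delta_pos":[0,0,1],"angular":[0,0,0],"grip":0}]'|grep -E 'force|eef'
python3 -c "
from h import *
key('bar',-.006)"
```

```text
eef_pos: [0.6204, -0.1487, 0.16]
ft_force: [-2.3, 1.3, 3.3]
gripper_force: 1.7
eef_pos: [0.621, -0.1488, 0.1591]
ft_force: [-2.9, 0.0, 3.2]
gripper_force: 2.0
t 15.75 pos [ 0.621  -0.1488  0.1591] d_tool mm [-0.  -0.2  0.3] turn units [ 0.02 -0.   -0.04] F [-2.9  0.   3.2] open 0.001 q [-0.43  0.11 -0.55  0.41  0.15  2.87]
Fn 4.24 height over top mm -5.65
```

```bash
python3 -m creep '[{"delta_pos":[0,0,1],"angular":[0,0,0],"grip":0}]'|grep -E 'force|eef'
python3 -c "
from h import *
key('bar',-.006)"
```

```text
eef_pos: [0.6215, -0.1488, 0.1582]
ft_force: [-3.4, 2.2, 3.3]
gripper_force: 2.5
t 15.85 pos [ 0.6215 -0.1488  0.1582] d_tool mm [ 0.  -0.2 -0.7] turn units [ 0.02  0.   -0.04] F [-3.4  2.2  3.3] open 0.002 q [-0.43  0.11 -0.55  0.41  0.15  2.87]
Fn 4.67 height over top mm -6.71
```

```bash
python3 -m creep '[{"delta_pos":[0,0,1],"angular":[0,0,0],"grip":0},{"delta_pos":[0,0,0],"angular":[0,0,0],"grip":0}]'|grep -E 'force|eef'
python3 -c "
from h import *
key('bar',-.006)"
```

```text
eef_pos: [0.6216, -0.1488, 0.1579]
ft_force: [-9.5, 2.2, 9.2]
gripper_force: 6.4
t 16.05 pos [ 0.6216 -0.1488  0.1579] d_tool mm [-0.  -0.2 -1. ] turn units [ 0.03  0.   -0.04] F [-9.5  2.2  9.2] open -0.001 q [-0.43  0.11 -0.55  0.41  0.15  2.87]
Fn 12.77 height over top mm -7.02
```

Fully in at 12.8 N, below the 25 N crack limit. Hold 0.5 s, then release and move over the cross.

```bash
python3 -m creep '[{"delta_pos":[0,0,0],"angular":[0,0,0],"grip":0},{"delta_pos":[0,0,0],"angular":[0,0,0],"grip":0},{"delta_pos":[0,0,0],"angular":[0,0,0],"grip":0},{"delta_pos":[0,0,0],"angular":[0,0,0],"grip":0}]'|grep -E 'force|eef'
python3 -m creep '[{"delta_pos":[0,0,-5],"angular":[0,0,0],"grip":0},{"delta_pos":[0,0,-15],"angular":[0,0,0],"grip":0},{"delta_pos":[0,0,-10],"angular":[0,0,0],"grip":0},{"delta_pos":[0,0,0],"angular":[0,0,0],"grip":0},{"delta_pos":[0,0,0],"angular":[0,0,0],"grip":0}]' >/dev/null
python3 -c "
from h import *
key('cross',.010)"
```

```text
eef_pos: [0.6217, -0.1489, 0.158]
ft_force: [-8.8, 2.9, 9.1]
gripper_force: 6.1
t 16.95 pos [ 0.6075 -0.1474  0.1837] d_tool mm [39.5 11.3 12.3] turn units [ 0.03 -0.01 -0.04] F [ 0.3 -0.9  0.1] open 0.002 q [-0.44  0.06 -0.54  0.47  0.16  2.87]
Fn -0.16 height over top mm 22.18
```

```bash
python3 -m creep '[{"delta_pos":[13,4,0],"angular":[0,0,0],"grip":0},{"delta_pos":[13,4,0],"angular":[0,0,0],"grip":0},{"delta_pos":[13,3,0],"angular":[0,0,0],"grip":0},{"delta_pos":[0,0,6],"angular":[0,0,0],"grip":0},{"delta_pos":[0,0,6],"angular":[0,0,0],"grip":0},{"delta_pos":[0,0,0],"angular":[0,0,0],"grip":0},{"delta_pos":[0,0,0],"angular":[0,0,0],"grip":0}]' >/dev/null
python3 - <<'E'
from h import *
key('cross',.010)
from workcell import robot
im,d=robot.get_image("side");a=cv2.resize(im[104:224,300:440,::-1],(400,343))
im,d=robot.get_image("scene");b=cv2.resize(im[131:251,180:320,::-1],(400,343))
cv2.imwrite("pics/cross7.png",np.hstack([a,b]))
E
```

```text
t 17.65 pos [ 0.6442 -0.1624  0.1909] d_tool mm [ 2.6  1.  -0.8] turn units [ 0.02  0.03 -0.04] F [-0.3 -0.1  0.1] open 0.0 q [-0.44  0.13 -0.44  0.5   0.15  2.87]
Fn 0.22 height over top mm 9.23
```

View pics/cross7.png

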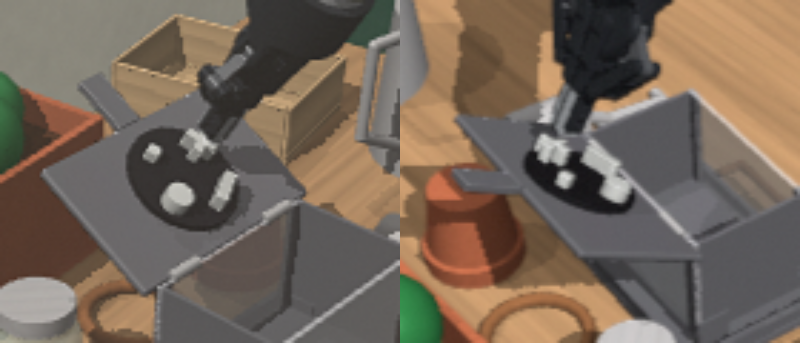

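The fingertips are over the cross at about (200,135), with the bar and round keys both up. I'll shift 2 mm up-slope and press.

```bash
python3 -m creep '[{"delta_pos":[2,1,2],"angular":[0,0,0],"grip":0},{"delta_pos":[0,0,4],"angular":[0,0,0],"grip":0},{"delta_pos":[0,0,2],"angular":[0,0,0],"grip":0},{"delta_pos":[0,0,2],"angular":[0,0,0],"grip":0},{"delta_pos":[0,0,1],"angular":[0,0,0],"grip":0},{"delta_pos":[0,0,1],"angular":[0,0,0],"grip":0},{"delta_pos":[0,0,1],"angular":[0,0,0],"grip":0}]' >/dev/null
python3 -c "
from h import *
key('cross',-.006)"
python3 -m creep '[{"delta_pos":[0,0,1],"angular":[0,0,0],"grip":0},{"delta_pos":[0,0,0],"angular":[0,0,0],"grip":0}]' |grep -E 'force|eef'
python3 -c "
from h import *
key('cross',-.006)"
```

```text
t 18.45 pos [ 0.6531 -0.165   0.1821] d_tool mm [-0.8 -0.5  3.1] turn units [ 0.03  0.   -0.04] F [-1.5  0.2  1.1] open -0.003 q [-0.43  0.15 -0.43  0.48  0.15  2.87]
Fn 1.68 height over top mm -2.89
eef_pos: [0.6536, -0.1651, 0.1812]
ft_force: [-2.2, 0.5, 2.4]
gripper_force: 1.5
t 18.65 pos [ 0.6536 -0.1651  0.1812] d_tool mm [-0.9 -0.5  2.1] turn units [ 0.02  0.   -0.04] F [-2.2  0.5  2.4] open -0.002 q [-0.43  0.16 -0.43  0.48  0.15  2.87]
Fn 3.2 height over top mm -3.91
```

```bash
python3 -m creep '[{"delta_pos":[0,0,1],"angular":[0,0,0],"grip":0},{"delta_pos":[0,0,1],"angular":[0,0,0],"grip":0},{"delta_pos":[0,0,0],"angular":[0,0,0],"grip":0}]' |grep -E 'force|eef'
python3 -m creep '[{"delta_pos":[0,0,1],"angular":[0,0,0],"grip":0},{"delta_pos":[0,0,0],"angular":[0,0,0],"grip":0}]' |grep -E 'force|eef'
python3 -c "
from h import *
key('cross',-.006)"
```

```text
eef_pos: [0.6546, -0.1652, 0.1795]
ft_force: [-3.1, 1.1, 2.2]
gripper_force: 2.0
eef_pos: [0.6552, -0.1653, 0.1786]
ft_force: [-3.9, 0.6, 2.6]
gripper_force: 2.2
t 19.15 pos [ 0.6552 -0.1653  0.1786] d_tool mm [-0.9 -0.5 -0.9] turn units [ 0.02  0.   -0.04] F [-3.9  0.6  2.6] open -0.002 q [-0.43  0.16 -0.43  0.47  0.15  2.87]
Fn 4.27 height over top mm -6.95
```

```bash
python3 -m creep '[{"delta_pos":[0,0,1],"angular":[0,0,0],"grip":0},{"delta_pos":[0,0,0],"angular":[0,0,0],"grip":0}]' |grep -E 'force|eef'
python3 -c "
from h import *
key('cross',-.006)"
```

```text
eef_pos: [0.6554, -0.1653, 0.1784]
ft_force: [-9.0, 1.5, 7.0]
gripper_force: 5.3
t 19.35 pos [ 0.6554 -0.1653  0.1784] d_tool mm [-1.  -0.5 -1.3] turn units [ 0.03  0.   -0.04] F [-9.   1.5  7. ] open 0.002 q [-0.43  0.16 -0.43  0.47  0.15  2.87]
Fn 10.62 height over top mm -7.29
```

On the stop at 10.6 N. Hold, release, retreat well clear, and check.

```bash
python3 -m creep '[{"delta_pos":[0,0,0],"angular":[0,0,0],"grip":0},{"delta_pos":[0,0,0],"angular":[0,0,0],"grip":0},{"delta_pos":[0,0,0],"angular":[0,0,0],"grip":0},{"delta_pos":[0,0,0],"angular":[0,0,0],"grip":0}]'|grep -E 'force|eef'
python3 -m creep '[{"delta_pos":[0,0,-5],"angular":[0,0,0],"grip":0},{"delta_pos":[0,0,-15],"angular":[0,0,0],"grip":0},{"delta_pos":[0,0,-25],"angular":[0,0,0],"grip":0},{"delta_pos":[0,0,-30],"angular":[0,0,0],"grip":0},{"delta_pos":[0,0,-30],"angular":[0,0,0],"grip":0},{"delta_pos":[0,0,-30],"angular":[0,0,0],"grip":0},{"delta_pos":[0,0,-30],"angular":[0,0,0],"grip":0},{"delta_pos":[0,0,0],"angular":[0,0,0],"grip":0},{"delta_pos":[0,0,0],"angular":[0,0,0],"grip":0}]'
python3 - <<'E'
from loc import *
from workcell import robot
cal=robot.get_calibration("wrist");im,d=robot.get_image("wrist");im=np.ascontiguousarray(im[:,:,::-1])
cv2.imwrite("pics/wrist8.png",im);np.savez("pics/wrist8.npz",d=d,**cal);loc("pics/wrist8.npz",im)
E
```

```text
eef_pos: [0.6554, -0.1653, 0.1784]
ft_force: [-8.5, 1.4, 6.8]
gripper_force: 5.2
clock: 20.65
eef_pos: [0.5745, -0.1554, 0.3219]
tool_rot: [0.964, -0.061, 0.26, 0.017]
ft_force: [0.1, 0.1, -0.6]
opening: 0.001
gripper_force: 0.0
puck px [295.8 225. ] [ 251  189   91   81 3233]
normal feeder frame [-0.499 -0.005  0.867] tilt 29.9 h over nominal face mm -0.84
puck ctr s,w mm 64.2 0.5 world [ 0.6513 -0.1385  0.1666]
[279.  209.8] 114 h mm 9.2 p [ 0.6697 -0.126   0.1869] s,w 88.9 15.1 r 0.0287
[321.7 222.6] 440 h mm 13.7 p [ 0.6527 -0.1643  0.1849] s,w 77.3 -25.0 r 0.0285
[268.4 250.8] 392 h mm 12.8 p [ 0.6354 -0.1104  0.1704] s,w 49.5 26.5 r 0.03
[310.7 261.3] 350 h mm 13.5 p [ 0.6209 -0.1494  0.1654] s,w 38.7 -14.1 r 0.0294
```

View pics/wrist8.png

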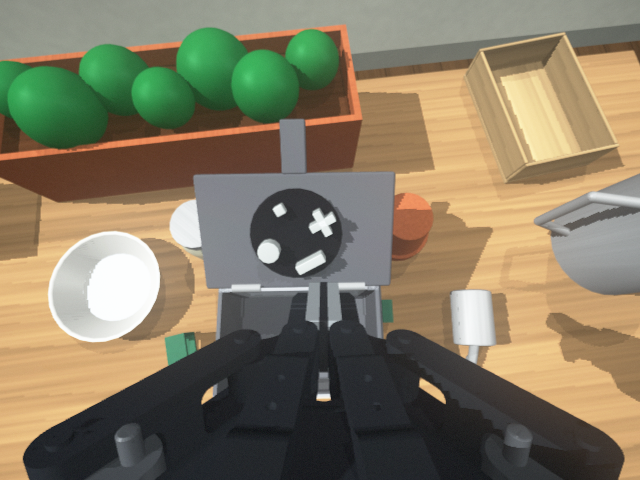

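The roof lies open on its stop at 30°, with the keypad at (296,230). All four keys are at their original heights, and the other things haven't moved. Handing in.

```bash
python3 -c "
from workcell import robot
print(robot.hand_in())"
```

```text
the job is handed in; nothing more can be done
None
```

I flipped the roof open onto its stop, pressed round, bar and cross fully in that order (peak reading about 13 N) without pressing the square key, and handed the job in at about 21 s.

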